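# Bring a marked lens under the centring pointer and lock the stage

## Task

Slide the orange transport lock of the lens stage all the way to its free stop (the green end) before you move the carrier. Then move the carrier by its blue knob until the pointer stands over the middle of the blue dot, and slide the lock fully home again to the red end so the carrier is secured there. Don't touch the lenses or their round black holder, and leave the other things where they are.

Things in the scene. Friction and masses are not known exactly. Their poses are not given: they have to be found in the camera images.
- stage: lens stage: white fixed base 330 x 470 mm, 50 mm high. Origin on the table right below the pointer; the base spans -170..160 mm in its x (away from the robot) and -250..220 mm in its y (left). White column, 32 mm across, 195 mm high, at (125, 175) mm; from it a 14 mm bar runs to the pointer at height 178 mm. Knobs on the blue far panel are not used
- pointer_tip (a point): tip of the brass pointer, pointing straight down, at (0, 0, 100) mm of the stage; 15 mm above the lens dots
- lock_grip (a point): middle of the top of the orange lock grip: upright block 36 (stage x) x 22 (stage y) x 45 mm high, top 100 mm above the table. It slides along the stage x on the right of the base; at joint value 0 it is at (-130, -205) mm of the stage. Steel stops 12 mm high end its track. Red pad beside the locked end (near the robot), green pad beside the free end (far)
- lock (a joint): position of the lock along the stage's +x: 0 m = locked (red end, near), 0.08 m = free (green end, far). Needs about 3 N and stays where it is left. Starts near the locked end
- carrier_knob (a point): middle of the top of the blue carrier knob: upright cylinder 26 mm across, from 79 to 120 mm above the table, on an arm 125 mm in front (stage -x) of the carrier's middle
- carrier_mid (a point): middle of the square aluminium carrier, 150 x 150 mm, on its top face 76 mm above the table; axes as the stage's
- lens_holder: round black lens holder, 146 mm across, 6 mm thick, top 82 mm above the table, on the carrier; stiffly held at whatever angle it has been set, and not to be turned. Carries the two lenses. Origin at the centre of its underside
- cross_x (a joint): carrier's travel along the stage's x: 0 puts the carrier's middle level with the pointer; range -0.065 to 0.05 m, about 2 N to move
- cross_y (a joint): carrier's travel along the stage's y: 0 puts the carrier's middle level with the pointer; range -0.06 to 0.06 m, about 2 N to move
- blue_dot (a point): centre of the blue dot (12 mm across) on top of one of the two clear lenses (64 mm across) fixed in the holder, 38 mm from the holder's centre; it may lie left, right, or towards the robot. Dot 85 mm above the table
- orange_dot (a point): centre of the orange dot on the other lens, across from the blue one; not the one to bring under the pointer
- rule: thin aluminium rule, 130 x 24 x 6 mm, lying on the left of the stage's base; not to be disturbed. Origin at the centre of its underside
- handset: white keypad handset, 170 x 75 x 30 mm, on the table right of the stage; not to be disturbed. Origin at the centre of its underside
- mouse: black computer mouse, 100 x 60 x 30 mm, on the table in front of the stage, left; not to be disturbed. Origin at the centre of its underside
- card: yellow-rimmed filter plate, 110 x 90 x 8 mm, on the table in front of the stage, right; not to be disturbed. Origin at the centre of its underside
- sprayer: clear bottle with a white cap, 64 mm across, 170 mm high, left behind; not to be disturbed. Origin at the centre of its underside
- cup: blue mug, 76 mm across, 90 mm high, right behind; not to be disturbed. Origin at the centre of its underside

How it is judged:
On the way, in this order (a step that is already met when the one before it is completed fails the run):
1. the lock is slid to its free stop (within 3 mm) while the carrier still is where it started (within 6 mm) (value of joint lock above 0.077 m and distance of carrier_mid from where it was at the start of the episode below 0.006 m), for 0.2 s.
2. with the lock still free, the blue dot is brought under the pointer (within 4 mm) (horizontal distance between blue_dot and pointer_tip below 0.004 m and value of joint lock above 0.074 m), for 0.3 s.
At the end, for the whole second after the job is handed in: The middle of the blue dot is below the pointer tip within 4 mm (horizontally), the lock is within 3 mm of its locked stop, and carrier and lock are at rest (horizontal distance between blue_dot and pointer_tip below 0.004 m and value of joint lock below 0.003 m and velocity of joint cross_x between -0.005 and 0.005 m/s and velocity of joint cross_y between -0.005 and 0.005 m/s and velocity of joint lock between -0.005 and 0.005 m/s); the robot touches nothing.
It fails at once if the lenses or their holder are touched by the robot (more than 1 N) (contact force between any of the fingers, the arm and lens_holder above 1 N).
It fails at once if one of the other loose things is shifted by more than 20 mm (distance of any of rule, handset, mouse, card, sprayer, cup from where it was at the start of the episode above 0.02 m).
It also fails if it takes over 58 s, if anything falls off the work surface, if the arm or the gripper's body presses on something with over 40 N, if the wrist force passes 120 N, or if a joint passes its speed limit or range.

## Robot

A 6-joint arm with a two-finger parallel gripper is mounted at the origin on the work surface. World frame = base frame: x ahead of the robot, y to its left, z up, the work surface at z = 0. Lengths are in m, angles in rad, forces in N, time in s.
With the tool pointing down it reaches from about 0.425 to 0.95 m from the base axis. Payload 14.7 kg.
Tool frame: the origin (TCP) lies at the very end of the fingers, on their centre line; the grasp point (between the pads) lies 19 mm behind it; z points along the fingers, y is the line along which they close (so a half turn about z gives the same grasp; the last joint's range is limited). The gripper opens to 85 mm and grips with 20 to 120 N. Pads are 22 mm wide; open, the fingers measure 114 mm over their backs; the gripper's body (76 mm by 85 mm) begins 54 mm behind the grasp point. The pads swing forward as they close: fully open they stand 13 mm farther back than shut.
Start: joints at [1.14, 0.48, 1.596, -0, 1.065, -0.047], TCP at [0.243, 0.603, 0.231] pointing down, gripper open.
Joint ranges: [-2.75, 2.75], [-0.82, 2.05], [0.23, 2.67], [-1.56, 4.7], [0.09, 2.69], [-2.92, 2.92]. Speed limits (rad/s): [1.89, 1.89, 2.39, 3.01, 3.01, 3.01].

## Interface

Orientations are given as a rotation vector (axis times angle).
In Python, from plant import bot gives the robot as it stands.
- The arm moves only by the shell command python3 -m pendant 'ROWS' [FORCE]. ROWS is JSON, a list of rows, each an object of numbers: "ax", "ay", "az": the turn, a rotation vector about the tool's x, y, z in rad; "dx", "dy", "dz": the shift along the tool's x, y, z in cm; "fingers": the opening, from -1 (shut) to 1 (fully open), so that 0 is half open. In form: [{"ax": .., "ay": .., "az": .., "dx": .., "dy": .., "dz": .., "fingers": ..}, ...]. A call has 1 to 20 rows; each row is the pose to reach, as a shift and turn from the pose commanded when the call began, along the tool's axes at that moment; what a row does not reach only later rows make up. A row lasts 1/8 s, in which the tool goes at most 62.5 mm and 10.7 degrees, less where a joint would pass 70% of its speed; a pose out of reach is approached as far as the arm can. A call with a gripper value outside its range is refused whole. The fingers move at their own pace and stop on an object; FORCE is the grip in N (left out, the last holds). Time passes only in rows, so rows that repeat a pose let the fingers close. It gives the time, the measured TCP pose, the force, the opening and the grip force at its end, in the units of the state.
- bot.state(): the state, without advancing time (a new reading comes with each control period).
- bot.snapshot(name): name is "scene" or "top"; returns a dict with "color" (384x512x3 uint8, blue, green, red), "range_z" (384x512 float32, m along the optical axis (not along the pixel's ray), 0 where there is no reading), "intrinsics" (3x3 intrinsics, pixels), "world_to_cam" (4x4, takes a point from world to camera coordinates). Camera axes: x right, y down, z forward; pixel columns grow to the right and rows downward; lengths in m; the calibration is good to about 2 mm. A picture is of the moment at which its call begins.
- bot.job_done(): hands the job in; it is judged then, once.
Trained networks look in a picture, given as the dict that the camera call returned (one of the last four; its "shot" number tells which), for a name from the list of things; names that differ only in an ending like _2 or _b are one class to them, and where a whole thing is asked for, a point or a joint stands for the part that bears it (a point fixed in the world has none). Each returns a list of dicts, best first, with "conf" (0 to 1); they miss things now and then, are a little off and sometimes report something else, mostly with a low value. They report only what shows in the picture. A call takes as long as a camera call.
- bot.silhouettes(thing, picture): "region" (384x512 bool, what is visible of it) and "bbox" ([left, top, right, bottom] in pixels, round what is visible of it).
The state is a dict: "time_s": time; "joint_positions": joint angles; "qvel": joint speeds; "joint_torque": joint torques, N m; "eef_pos": TCP position; "orientation": TCP orientation; "ft_force": force on the tool from outside, world axes, zero at the start; "torque": the same for the moment, N m; "opening": finger opening in m; "finger_force": force on a finger pad.
Only numpy, scipy, OpenCV 4.12 (cv2) and the standard library are available. Lean on these libraries where they do the work, as an engineer would, in place of code of your own. Each camera call takes 0.05 s, during which the arm holds its last target. There are 200 camera calls.

## Working session

There is one attempt and no reset: what is moved stays moved. The work goes in short steps, Python scripts to look and compute and a shell command to move; the robot and the scene stay as the last step left them, time stands still between calls to the robot, and variables do not carry over. Pictures are saved under pics/ and viewed, at most 10 in all, crops included, and the job is handed in when it is done.

```bash
ls; mkdir -p pics; python3 - <<'E'
from plant import bot
import cv2,numpy as np
s=bot.state();print({k:np.round(v,3).tolist() for k,v in s.items()})
for n in("scene","top"):
    p=bot.snapshot(n);cv2.imwrite(f"pics/{n}0.png",cv2.resize(p["color"],(800,600)))
    print(n,p["intrinsics"].tolist(),np.round(p["world_to_cam"],3).tolist())
    np.savez(f"{n}0.npz",**{k:p[k] for k in("color","range_z","intrinsics","world_to_cam")})
E
```

```text
pics
{'time_s': 0.0, 'joint_positions': [1.14, 0.481, 1.597, -0.0, 1.065, -0.047], 'qvel': [-0.0, -0.003, 0.001, -0.0, -0.0, -0.001], 'joint_torque': [-0.004, -95.067, -43.017, -0.001, 0.013, -0.0], 'eef_pos': [0.243, 0.602, 0.231], 'orientation': [-0.599, -3.084, 0.002], 'ft_force': [0.279, 0.182, 0.228], 'torque': [-0.011, 0.037, 0.002], 'finger_force': 0.0, 'opening': 0.085}
scene [[477.2166726162179, 0.0, 250.215401663065], [0.0, 477.2166726162179, 186.77791486885724], [0.0, 0.0, 1.0]] [[-0.882, 0.471, -0.007, 0.467], [0.382, 0.707, -0.595, -0.131], [-0.275, -0.528, -0.804, 1.616], [0.0, 0.0, 0.0, 1.0]]
top [[422.26618156009306, 0.0, 252.56539716944178], [0.0, 422.26618156009306, 193.5545554475365], [0.0, 0.0, 1.0]] [[-0.017, -1.0, -0.003, -0.005], [-0.995, 0.017, -0.1, 0.525], [0.1, 0.001, -0.995, 1.225], [0.0, 0.0, 0.0, 1.0]]
```

View pics/top0.png

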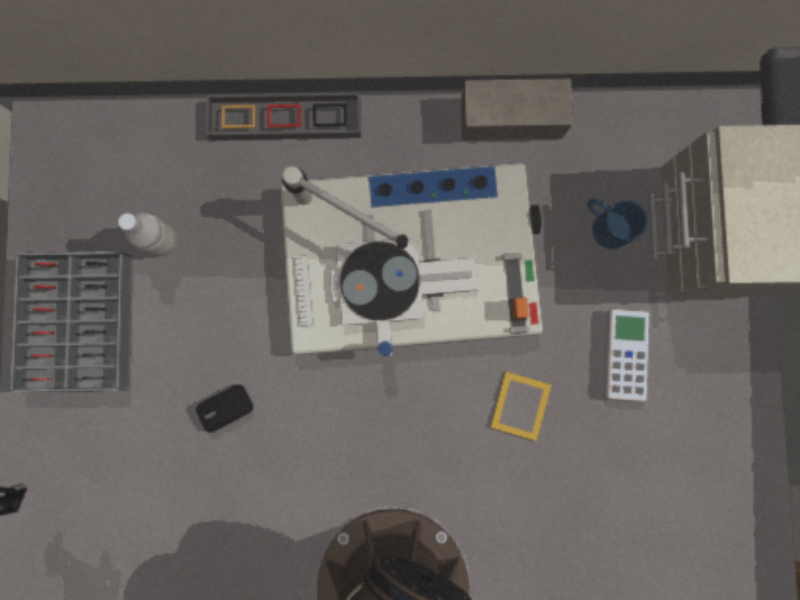

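View pics/scene0.png

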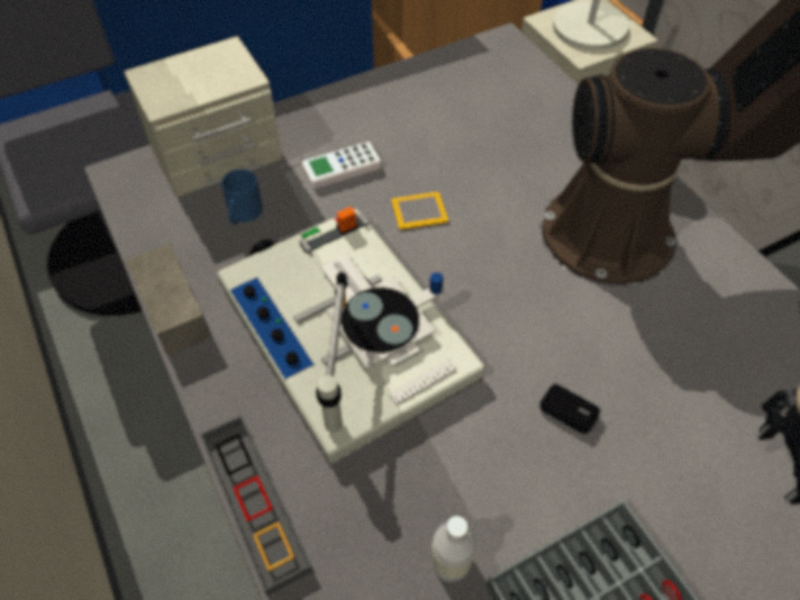

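```bash
cat > h.py <<'E'
import numpy as np,cv2
def ray(p,uv,z):
    K,T=p["intrinsics"],p["world_to_cam"];R,t=T[:3,:3],T[:3,3]
    c=-R.T@t;d=R.T@np.linalg.solve(K,[uv[0],uv[1],1]);return c+d*(z-c[2])/d[2]
def proj(p,X):
    T=p["world_to_cam"];q=p["intrinsics"]@(T[:3,:3]@np.asarray(X,float)+T[:3,3]);return q[:2]/q[2]
def cloud(p):
    K,T=p["intrinsics"],p["world_to_cam"];v,u=np.mgrid[:384,:512];z=p["range_z"]
    P=np.stack([(u-K[0,2])/K[0,0]*z,(v-K[1,2])/K[1,1]*z,z],-1)
    W=(P-T[:3,3])@T[:3,:3];W[z==0]=np.nan;return W
def blobs(p,lo,hi,amin=6):
    m=cv2.inRange(cv2.cvtColor(p["color"],cv2.COLOR_BGR2HSV),lo,hi)
    n,l,s,c=cv2.connectedComponentsWithStats(m)
    return [(s[i,4],np.round(c[i],1),s[i,:4]) for i in range(1,n) if s[i,4]>=amin]
E
python3 - <<'E'
from h import *
from plant import bot
for n in("top","scene"):
    p=dict(np.load(n+"0.npz"));W=cloud(p)
    m=(abs(W[...,2]-.05)<.008)&(W[...,0]>.4)&(W[...,0]<.95)&(abs(W[...,1])<.4)
    m=cv2.morphologyEx(m.astype(np.uint8),cv2.MORPH_OPEN,np.ones((3,3)))
    N,l,s,c=cv2.connectedComponentsWithStats(m);i=1+np.argmax(s[1:,4])
    P=W[l==i][:,:2].astype(np.float32);r=cv2.minAreaRect(P);print(n,"zmed",np.median(W[l==i][:,2]),r,cv2.boxPoints(r).round(4).tolist())
    print("blue");[print(b,ray(p,b[1],.085).round(4),W[int(b[1][1]),int(b[1][0])].round(3)) for b in blobs(p,(100,120,60),(125,255,255)) if b[0]<600]
    print("orange");[print(b,ray(p,b[1],.1).round(4),W[int(b[1][1]),int(b[1][0])].round(3)) for b in blobs(p,(3,140,100),(16,255,255))]
    crop=p["color"][80:240,170:360] if n=="top" else p["color"][110:300,130:330]
    cv2.imwrite(f"pics/{n}c.png",cv2.resize(crop,None,fx=4,fy=3.999 if n=="top" else 3,interpolation=cv2.INTER_CUBIC) if n=="top" else cv2.resize(crop,None,fx=3,fy=3,interpolation=cv2.INTER_CUBIC))
E
```

```text
top zmed 0.049763358781064734 ((0.6123892068862915, -0.07996490597724915), (0.329391747713089, 0.423732191324234), 3.6135873794555664) [[0.43470001220703125, 0.12110000103712082], [0.46140000224113464, -0.301800012588501], [0.7900999784469604, -0.2809999883174896], [0.7634000182151794, 0.14190000295639038]]
blue
(np.int32(9), array([255.1, 174.7]), array([254, 173,   3,   4], dtype=int32)) [ 0.573  -0.0221  0.085 ] [ 0.575 -0.022  0.083]
(np.int32(37), array([246.1, 223. ]), array([243, 220,   7,   7], dtype=int32)) [0.4367 0.0056 0.085 ] [0.436 0.005 0.122]
(np.int32(12), array([402.3, 226.2]), array([401, 225,   4,   4], dtype=int32)) [ 0.4202 -0.4316  0.085 ] [ 0.422 -0.449  0.033]
orange
(np.int32(8), array([230. , 183.5]), array([229, 182,   3,   4], dtype=int32)) [0.5473 0.0486 0.1   ] [0.55  0.049 0.089]
(np.int32(88), array([333.3, 196.6]), array([330, 191,   8,  13], dtype=int32)) [ 0.5054 -0.2387  0.1   ] [ 0.507 -0.238  0.102]
scene zmed 0.05026485425355915 ((0.6104347705841064, -0.04236377775669098), (0.32924261689186096, 0.4789429008960724), 3.785214900970459) [[0.430400
[... 1649 characters left out ...]
int32)) [ 0.4281 -0.0069  0.085 ] [0.446 0.017 0.125]
(np.int32(9), array([233.3, 195.1]), array([232, 194,   4,   3], dtype=int32)) [ 0.5742 -0.0196  0.085 ] [ 0.575 -0.021  0.085]
orange
(np.int32(47), array([401.9,   7.3]), array([392,   0,  20,  15], dtype=int32)) [-0.4438 -0.5181  0.1   ] [-0.811 -0.863 -0.208]
(np.int32(137), array([255.3,  28.6]), array([248,  20,  17,  17], dtype=int32)) [ 0.1442 -0.678   0.1   ] [-0.205 -1.325 -0.414]
(np.int32(138), array([221.2, 139.5]), array([215, 132,  13,  16], dtype=int32)) [ 0.5146 -0.2209  0.1   ] [ 0.514 -0.225  0.098]
(np.int32(10), array([252.2, 210. ]), array([251, 209,   4,   3], dtype=int32)) [0.555  0.0619 0.1   ] [0.551 0.052 0.084]
```

View pics/topc.png

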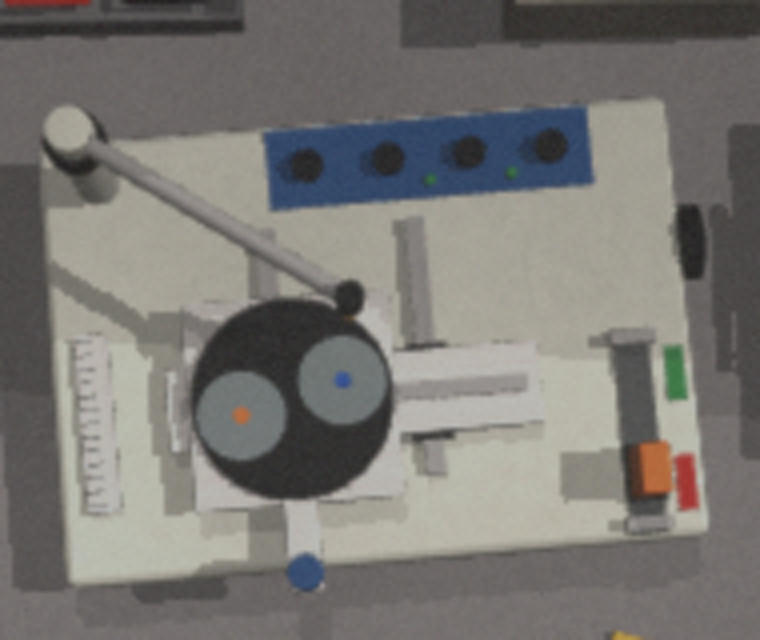

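```bash
python3 - <<'E'
from h import *
p=dict(np.load("top0.npz"));o=np.array([170,80])
px=lambda a:np.array(a)/4+o-.375
C=np.array([ray(p,px(a),.05)[:2] for a in[(707,530),(70,583),(662,100),(42,140)]])
M=np.array([[-170,-250],[-170,220],[160,-250],[160,220]])/1e3
# rigid fit
mc,cc=M.mean(0),C.mean(0);H=(M-mc).T@(C-cc);U,S,Vt=np.linalg.svd(H);R=(U@Vt).T
t=cc-R@mc;a=np.arctan2(R[1,0],R[0,0]);print("deg",np.degrees(a),"origin",t,"res mm",((M@R.T+t-C)*1e3).round(1).tolist())
print("ptr from bar end",ray(p,px((349,295)),.178))
S=lambda X:(R.T@(np.array(X[:2])-t)*1e3).round(1)
for n,uv,z in[("blue",px((343,380)),.085),("orange",px((242,415)),.085),("knob",px((305,571)),.12),("lock",px((656,465)),.1),("barend",px((349,295)),.178),("column",px((68,130)),.195)]:
    w=ray(p,uv,z);print(n,w.round(4),"stage",S(w))
q=dict(np.load("scene0.npz"));print("scene tip px expected",proj(q,[*t,.1]),"top",proj(p,[*t,.1]))
w=proj(q,[*t,.1]).astype(int);cr=q["color"][w[1]-40:w[1]+35,w[0]-45:w[0]+55]
cv2.imwrite("pics/tip.png",cv2.resize(cr,None,fx=8,fy=8,interpolation=cv2.INTER_CUBIC));print(w)
E
```

```text
deg 3.370282667167465 origin [ 0.61509077 -0.02840594] res mm [[-4.1, -3.6], [-1.5, 4.6], [5.6, -4.9], [-0.0, 3.9]]
ptr from bar end [ 0.61599562 -0.02731232  0.178     ]
blue [ 0.5732 -0.0229  0.085 ] stage [-41.4   7.9]
orange [0.5495 0.049  0.085 ] stage [-60.9  81.2]
knob [0.4374 0.0055 0.12  ] stage [-175.4   44.3]
lock [ 0.5074 -0.2397  0.1   ] stage [-119.9 -204.6]
barend [ 0.616  -0.0273  0.178 ] stage [1. 1.]
column [0.7254 0.1545 0.195 ] stage [120.8 176.1]
scene tip px expected [219.14738223 195.36402988] top [257.07758899 159.08289301]
[219 195]
```

View pics/tip.png

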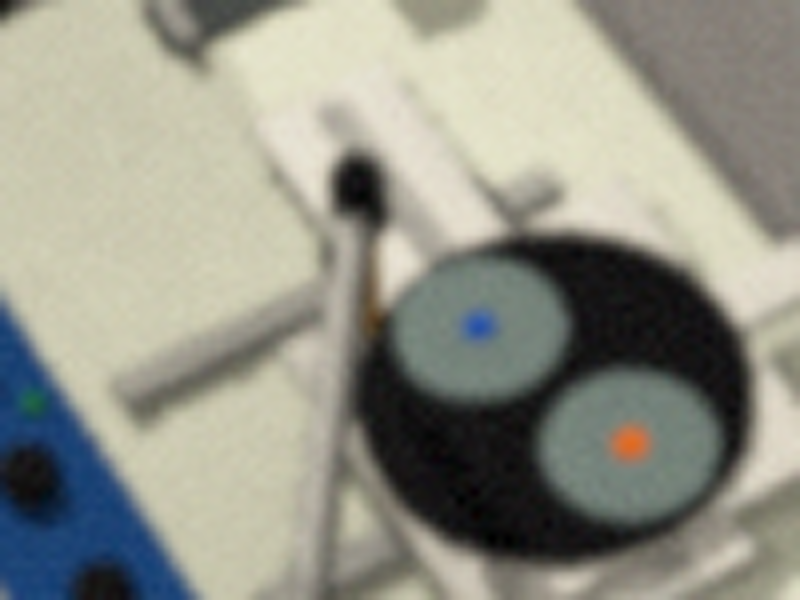

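```bash
cat > mv.py <<'E'
# print row shifts (cm, tool axes) and turn for world targets "x,y,z" with tool y along stage y
import sys,numpy as np
from scipy.spatial.transform import Rotation as Ro
from plant import bot
s=bot.state();A=Ro.from_rotvec(s["orientation"]).as_matrix();p=np.array(s["eef_pos"])
a=np.radians(3.5);y=np.array([-np.sin(a),np.cos(a),0]);z=np.array([0,0,-1.]);D=np.c_[np.cross(y,z),y,z]
print("t",round(s["time_s"],2),"p",p.round(4),"turn",Ro.from_matrix(A.T@D).as_rotvec().round(3),"f",np.round(s["ft_force"],1))
for w in sys.argv[1:]:
    w=np.array(eval("["+w+"]"));print(w,(A.T@(w-p)*100).round(2))
E
python3 mv.py .43,.25,.21 .45,.05,.21 .507,-.238,.16 .507,-.238,.075
```

```text
t 0.1 p [0.2432 0.6024 0.2308] turn [-0.001 -0.    -0.445] f [ 0.4 -0.4  0.6]
[0.43 0.25 0.21] [-30.52 -25.68   2.1 ]
[0.45 0.05 0.21] [-39.86 -43.48   2.12]
[ 0.507 -0.238  0.16 ] [-55.93 -68.04   7.14]
[ 0.507 -0.238  0.075] [-55.93 -68.03  15.64]
```

```bash
python3 -m pendant '[{"dx":-30.5,"dy":-25.7,"dz":2.1,"az":-0.445},{"dx":-30.5,"dy":-25.7,"dz":2.1,"az":-0.445},{"dx":-30.5,"dy":-25.7,"dz":2.1,"az":-0.445},{"dx":-30.5,"dy":-25.7,"dz":2.1,"az":-0.445},{"dx":-30.5,"dy":-25.7,"dz":2.1,"az":-0.445},{"dx":-30.5,"dy":-25.7,"dz":2.1,"az":-0.445},{"dx":-39.9,"dy":-43.5,"dz":2.1,"az":-0.445,"fingers":0.1},{"dx":-39.9,"dy":-43.5,"dz":2.1,"az":-0.445,"fingers":0.1},{"dx":-39.9,"dy":-43.5,"dz":2.1,"az":-0.445,"fingers":0.1},{"dx":-55.9,"dy":-68,"dz":7.1,"az":-0.445,"fingers":0.1},{"dx":-55.9,"dy":-68,"dz":7.1,"az":-0.445,"fingers":0.1},{"dx":-55.9,"dy":-68,"dz":7.1,"az":-0.445,"fingers":0.1},{"dx":-55.9,"dy":-68,"dz":7.1,"az":-0.445,"fingers":0.1},{"dx":-55.9,"dy":-68,"dz":7.1,"az":-0.445,"fingers":0.1},{"dx":-55.9,"dy":-68,"dz":7.1,"az":-0.445,"fingers":0.1},{"dx":-55.9,"dy":-68,"dz":7.1,"az":-0.445,"fingers":0.1},{"dx":-55.9,"dy":-68,"dz":7.1,"az":-0.445,"fingers":0.1},{"dx":-55.9,"dy":-68,"dz":7.1,"az":-0.445,"fingers":0.1}]' 30
python3 mv.py .507,-.238,.075; python3 - <<'E'
from plant import bot;import cv2
p=bot.snapshot("scene");cv2.imwrite("pics/s1.png",cv2.resize(p["color"][70:270,130:380],None,fx=3,fy=3,interpolation=cv2.INTER_CUBIC))
E
```

```text
t 0.1 p [0.2432 0.6024 0.2308] turn [-0.001 -0.    -0.445] f [ 0.4 -0.4  0.6]
[ 0.507 -0.238  0.075] [-55.93 -68.03  15.64]schema error: expected keys ax, ay, az, dx, dy, dz, fingers
```

View pics/s1.png

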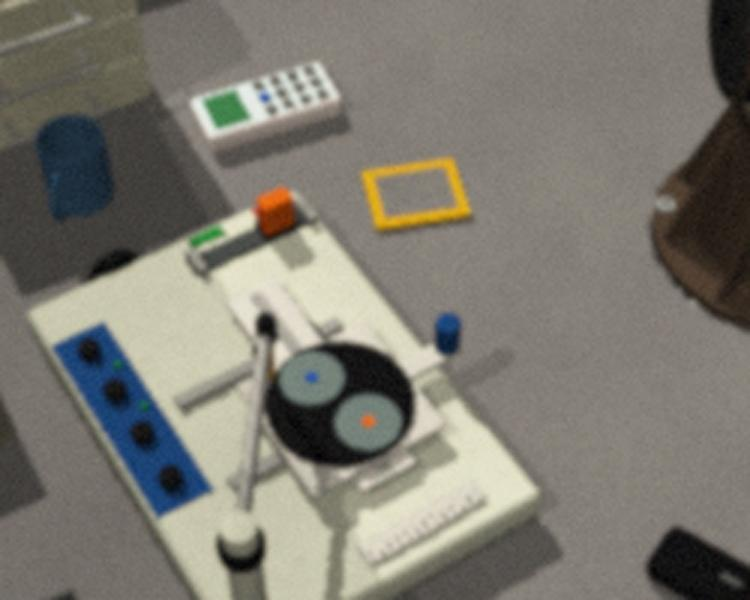

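All keys are required per row; the arm has not moved.

```bash
python3 -m pendant '[{"ax":0,"ay":0,"dx":-30.5,"dy":-25.7,"dz":2.1,"az":-0.445,"fingers":0.1},{"ax":0,"ay":0,"dx":-30.5,"dy":-25.7,"dz":2.1,"az":-0.445,"fingers":0.1},{"ax":0,"ay":0,"dx":-30.5,"dy":-25.7,"dz":2.1,"az":-0.445,"fingers":0.1},{"ax":0,"ay":0,"dx":-30.5,"dy":-25.7,"dz":2.1,"az":-0.445,"fingers":0.1},{"ax":0,"ay":0,"dx":-30.5,"dy":-25.7,"dz":2.1,"az":-0.445,"fingers":0.1},{"ax":0,"ay":0,"dx":-30.5,"dy":-25.7,"dz":2.1,"az":-0.445,"fingers":0.1},{"ax":0,"ay":0,"dx":-39.9,"dy":-43.5,"dz":2.1,"az":-0.445,"fingers":0.1},{"ax":0,"ay":0,"dx":-39.9,"dy":-43.5,"dz":2.1,"az":-0.445,"fingers":0.1},{"ax":0,"ay":0,"dx":-39.9,"dy":-43.5,"dz":2.1,"az":-0.445,"fingers":0.1},{"ax":0,"ay":0,"dx":-55.9,"dy":-68,"dz":7.1,"az":-0.445,"fingers":0.1},{"ax":0,"ay":0,"dx":-55.9,"dy":-68,"dz":7.1,"az":-0.445,"fingers":0.1},{"ax":0,"ay":0,"dx":-55.9,"dy":-68,"dz":7.1,"az":-0.445,"fingers":0.1},{"ax":0,"ay":0,"dx":-55.9,"dy":-68,"dz":7.1,"az":-0.445,"fingers":0.1},{"ax":0,"ay":0,"dx":-55.9,"dy":-68,"dz":7.1,"az":-0.445,"fingers":0.1},{"ax":0,"ay":0,"dx":-55.9,"dy":-68,"dz":7.1,"az":-0.445,"fingers":0.1},{"ax":0,"ay":0,"dx":-55.9,"dy":-68,"dz":7.1,"az":-0.445,"fingers":0.1},{"ax":0,"ay":0,"dx":-55.9,"dy":-68,"dz":7.1,"az":-0.445,"fingers":0.1}]' 30
python3 mv.py .507,-.238,.075; python3 - <<'E'
from plant import bot;import cv2
p=bot.snapshot("scene");cv2.imwrite("pics/s1.png",cv2.resize(p["color"][70:270,130:380],None,fx=3,fy=3,interpolation=cv2.INTER_CUBIC))
E
```

```text
time_s: 2.28
eef_pos: [0.5067, -0.236, 0.1602]
orientation: [0.097, -3.139, -0.001]
ft_force: [0.4, 0.4, -0.2]
opening: 0.0472
finger_force: 0.0
t 2.27 p [ 0.5067 -0.236   0.1602] turn [ 0.001 -0.001  0.   ] f [ 0.4  0.4 -0.2]
[ 0.507 -0.238  0.075] [-0.03 -0.2   8.52]
```

View pics/s1.png

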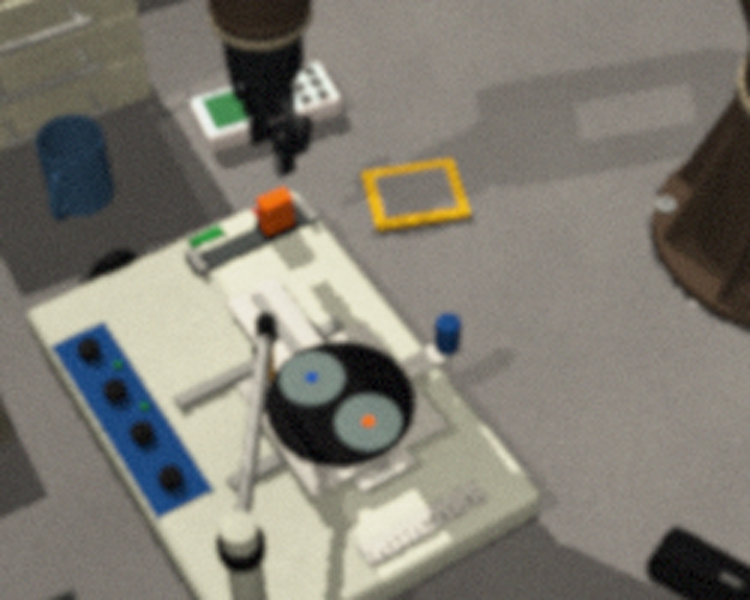

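Gripper is above and in line with the orange grip (275,212). Descend and grip.

```bash
python3 -m pendant '[{"ax":0,"ay":0,"az":0,"dx":0,"dy":-0.2,"dz":4,"fingers":0.1},{"ax":0,"ay":0,"az":0,"dx":0,"dy":-0.2,"dz":8.5,"fingers":0.1},{"ax":0,"ay":0,"az":0,"dx":0,"dy":-0.2,"dz":8.5,"fingers":0.1},{"ax":0,"ay":0,"az":0,"dx":0,"dy":-0.2,"dz":8.5,"fingers":-1},{"ax":0,"ay":0,"az":0,"dx":0,"dy":-0.2,"dz":8.5,"fingers":-1},{"ax":0,"ay":0,"az":0,"dx":0,"dy":-0.2,"dz":8.5,"fingers":-1},{"ax":0,"ay":0,"az":0,"dx":0,"dy":-0.2,"dz":8.5,"fingers":-1},{"ax":0,"ay":0,"az":0,"dx":0,"dy":-0.2,"dz":8.5,"fingers":-1}]' 25
```

```text
time_s: 3.32
eef_pos: [0.5082, -0.2389, 0.0773]
orientation: [-0.096, 3.138, -0.001]
ft_force: [1.2, 6.6, 1.9]
opening: 0.0216
finger_force: 26.7
```

```bash
python3 -m pendant '[{"ax":0,"ay":0,"az":0,"dx":-1.5,"dy":0,"dz":0,"fingers":-1},{"ax":0,"ay":0,"az":0,"dx":-3,"dy":0,"dz":0,"fingers":-1},{"ax":0,"ay":0,"az":0,"dx":-4.5,"dy":0,"dz":0,"fingers":-1},{"ax":0,"ay":0,"az":0,"dx":-6,"dy":0,"dz":0,"fingers":-1},{"ax":0,"ay":0,"az":0,"dx":-6.5,"dy":0,"dz":0,"fingers":-1},{"ax":0,"ay":0,"az":0,"dx":-6.5,"dy":0,"dz":0,"fingers":-1}]'
```

```text
time_s: 4.08
eef_pos: [0.5733, -0.2346, 0.0773]
orientation: [-0.097, 3.138, -0.001]
ft_force: [2.1, 7.4, -1.0]
opening: 0.0214
finger_force: 26.5
```

```bash
python3 -m pendant '[{"ax":0,"ay":0,"az":0,"dx":-0.3,"dy":0,"dz":0,"fingers":-1},{"ax":0,"ay":0,"az":0,"dx":-0.5,"dy":0,"dz":0,"fingers":-1},{"ax":0,"ay":0,"az":0,"dx":-0.5,"dy":0,"dz":0,"fingers":-1}]'
```

```text
time_s: 4.45
eef_pos: [0.5774, -0.2343, 0.0773]
orientation: [-0.097, 3.139, -0.0]
ft_force: [-2.4, 6.6, 1.7]
opening: 0.0215
finger_force: 26.8
```

```bash
python3 -m pendant '[{"ax":0,"ay":0,"az":0,"dx":-0.3,"dy":0,"dz":0,"fingers":-1},{"ax":0,"ay":0,"az":0,"dx":-0.3,"dy":0,"dz":0,"fingers":-1}]'
```

```text
time_s: 4.7
eef_pos: [0.5795, -0.2341, 0.0772]
orientation: [0.097, -3.139, -0.0]
ft_force: [-8.0, 4.1, 7.4]
opening: 0.0214
finger_force: 27.4
```

```bash
python3 -m pendant '[{"ax":0,"ay":0,"az":0,"dx":-0.3,"dy":0,"dz":0,"fingers":-1},{"ax":0,"ay":0,"az":0,"dx":-0.3,"dy":0,"dz":0,"fingers":-1}]'
```

```text
time_s: 4.95
eef_pos: [0.5801, -0.2339, 0.077]
orientation: [0.097, -3.135, -0.002]
ft_force: [-23.2, -0.5, 15.5]
opening: 0.0215
finger_force: 28.7
```

```bash
python3 -m pendant '[{"ax":0,"ay":0,"az":0,"dx":0.4,"dy":0,"dz":0,"fingers":-1},{"ax":0,"ay":0,"az":0,"dx":0.4,"dy":0,"dz":0,"fingers":0.2},{"ax":0,"ay":0,"az":0,"dx":0.4,"dy":0,"dz":0,"fingers":0.2},{"ax":0,"ay":0,"az":0,"dx":0.4,"dy":0,"dz":0,"fingers":0.2},{"ax":0,"ay":0,"az":0,"dx":0.4,"dy":0,"dz":-4,"fingers":0.2},{"ax":0,"ay":0,"az":0,"dx":0.4,"dy":0,"dz":-9,"fingers":0.2},{"ax":0,"ay":0,"az":0,"dx":0.4,"dy":0,"dz":-9,"fingers":0.2}]'; python3 mv.py .4374,.0055,.17 .4374,.0055,.092
```

```text
time_s: 5.82
eef_pos: [0.5814, -0.2358, 0.1693]
orientation: [-0.096, 3.134, -0.005]
ft_force: [0.3, 0.1, 0.0]
opening: 0.0514
finger_force: 0.0
t 5.83 p [ 0.5814 -0.2358  0.1693] turn [-0.003  0.006  0.   ] f [0.3 0.1 0. ]
[0.4374 0.0055 0.17  ] [12.89 24.96 -0.22]
[0.4374 0.0055 0.092 ] [12.94 24.99  7.58]
```

```bash
python3 -m pendant '[{"ax":0,"ay":0,"az":0,"dx":12.9,"dy":25,"dz":-0.2,"fingers":0.2},{"ax":0,"ay":0,"az":0,"dx":12.9,"dy":25,"dz":-0.2,"fingers":0.2},{"ax":0,"ay":0,"az":0,"dx":12.9,"dy":25,"dz":-0.2,"fingers":0.2},{"ax":0,"ay":0,"az":0,"dx":12.9,"dy":25,"dz":-0.2,"fingers":0.2},{"ax":0,"ay":0,"az":0,"dx":12.9,"dy":25,"dz":-0.2,"fingers":0.2},{"ax":0,"ay":0,"az":0,"dx":12.9,"dy":25,"dz":-0.2,"fingers":0.2},{"ax":0,"ay":0,"az":0,"dx":12.9,"dy":25,"dz":-0.2,"fingers":0.2}]'; python3 mv.py .4374,.0055,.092; python3 - <<'E'
from plant import bot;import cv2
p=bot.snapshot("scene");cv2.imwrite("pics/s2.png",cv2.resize(p["color"][70:270,130:380],None,fx=3,fy=3,interpolation=cv2.INTER_CUBIC))
E
```

```text
time_s: 6.7
eef_pos: [0.4355, 0.0067, 0.1672]
orientation: [-0.097, 3.14, -0.0]
ft_force: [0.4, -0.4, 0.6]
opening: 0.0515
finger_force: 0.0
t 6.7 p [0.4355 0.0067 0.1672] turn [-0.     0.     0.001] f [ 0.4 -0.4  0.6]
[0.4374 0.0055 0.092 ] [-0.18 -0.13  7.52]
```

View pics/s2.png

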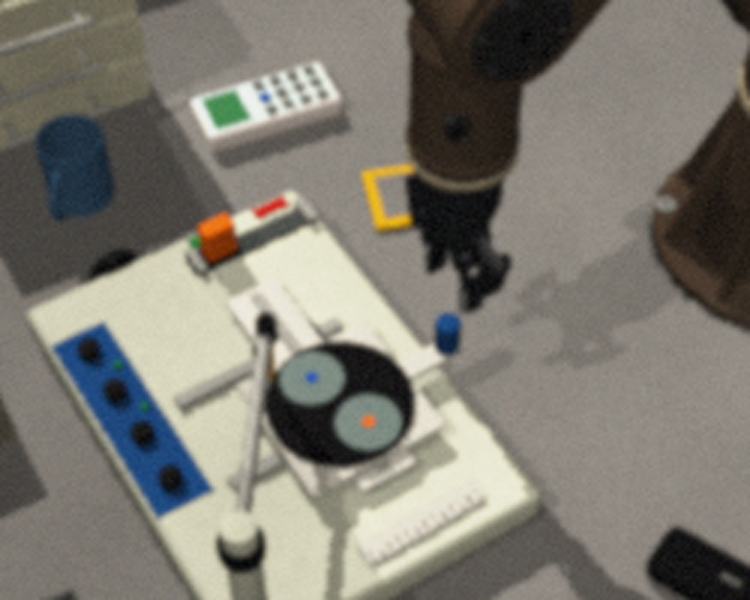

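Lock block stands against the far stop (217,240); the gripper is above the knob (448,333). Grip it.

```bash
python3 -m pendant '[{"ax":0,"ay":0,"az":0,"dx":-0.2,"dy":-0.1,"dz":4,"fingers":0.2},{"ax":0,"ay":0,"az":0,"dx":-0.2,"dy":-0.1,"dz":7.4,"fingers":0.2},{"ax":0,"ay":0,"az":0,"dx":-0.2,"dy":-0.1,"dz":7.4,"fingers":0.2},{"ax":0,"ay":0,"az":0,"dx":-0.2,"dy":-0.1,"dz":7.4,"fingers":-1},{"ax":0,"ay":0,"az":0,"dx":-0.2,"dy":-0.1,"dz":7.4,"fingers":-1},{"ax":0,"ay":0,"az":0,"dx":-0.2,"dy":-0.1,"dz":7.4,"fingers":-1},{"ax":0,"ay":0,"az":0,"dx":-0.2,"dy":-0.1,"dz":7.4,"fingers":-1}]' 30; python3 - <<'E'
from plant import bot;from h import *
p=bot.snapshot("scene");print([ (b[0],b[1],ray(p,b[1],.085).round(4)) for b in blobs(p,(100,120,60),(125,255,255)) if 180<b[1][1]<220 and b[0]<40])
E
```

```text
time_s: 7.62
eef_pos: [0.438, 0.0059, 0.0943]
orientation: [-0.096, 3.138, -0.0]
ft_force: [0.3, -2.0, 10.2]
opening: 0.0248
finger_force: 30.8
[(np.int32(8), array([233.1, 195.1]), array([ 0.5748, -0.0198,  0.085 ]))]
```

```bash
python3 -m pendant '[{"ax":0,"ay":0,"az":0,"dx":-1,"dy":-0.2,"dz":0,"fingers":-1},{"ax":0,"ay":0,"az":0,"dx":-2,"dy":-0.4,"dz":0,"fingers":-1},{"ax":0,"ay":0,"az":0,"dx":-3,"dy":-0.6,"dz":0,"fingers":-1},{"ax":0,"ay":0,"az":0,"dx":-4.1,"dy":-0.8,"dz":0,"fingers":-1},{"ax":0,"ay":0,"az":0,"dx":-4.1,"dy":-0.8,"dz":0,"fingers":-1},{"ax":0,"ay":0,"az":0,"dx":-4.1,"dy":-0.8,"dz":0,"fingers":-1}]'; cat > look.py <<'E'
from plant import bot;from h import *
out=[]
for n,c,r in(("top",(257,159),16),("scene",(220,195),16)):
    p=bot.snapshot(n)
    bb=[b for b in blobs(p,(100,110,50),(125,255,255),3) if abs(b[1]-c).max()<16]
    print(n,[(b[0],b[1],ray(p,b[1],.085).round(4)) for b in bb],"expected dot px for origin",proj(p,[.6151,-.0284,.085]).round(1),"tip",proj(p,[.6151,-.0284,.1]).round(1))
    cr=p["color"][c[1]-25:c[1]+25,c[0]-20:c[0]+20];out.append(cv2.resize(cr,None,fx=10,fy=10,interpolation=cv2.INTER_CUBIC))
import sys;cv2.imwrite(sys.argv[1],np.hstack(out))
E
python3 look.py pics/l1.png
```

```text
time_s: 8.43
eef_pos: [0.4799, 0.0005, 0.0943]
orientation: [-0.096, 3.137, -0.0]
ft_force: [2.7, -1.9, 6.8]
opening: 0.0251
finger_force: 30.7
top [(np.int32(5), array([257. , 160.6]), array([ 0.6135, -0.0283,  0.085 ]))] expected dot px for origin [257. 160.] tip [257.1 159.1]
scene [(np.int32(8), array([219.9, 199.1]), array([ 0.6151, -0.0254,  0.085 ]))] expected dot px for origin [219.5 198.3] tip [219.1 195.4]
```

View pics/l1.png

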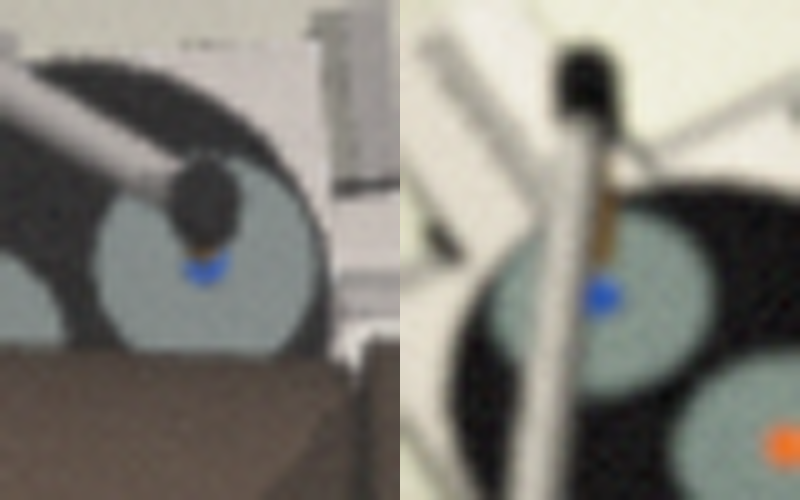

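The dot lies under the tip in both views (top ≈(257.2,160.0), scene ≈(219.7,199.1)), within about 1 mm. Hold, release, return to the lock.

```bash
python3 -m pendant '[{"ax":0,"ay":0,"az":0,"dx":0,"dy":0,"dz":0,"fingers":-1},{"ax":0,"ay":0,"az":0,"dx":0,"dy":0,"dz":0,"fingers":-1},{"ax":0,"ay":0,"az":0,"dx":0,"dy":0,"dz":0,"fingers":-1},{"ax":0,"ay":0,"az":0,"dx":0,"dy":0,"dz":0,"fingers":-1},{"ax":0,"ay":0,"az":0,"dx":0,"dy":0,"dz":0,"fingers":0.2},{"ax":0,"ay":0,"az":0,"dx":0,"dy":0,"dz":0,"fingers":0.2},{"ax":0,"ay":0,"az":0,"dx":0,"dy":0,"dz":0,"fingers":0.2},{"ax":0,"ay":0,"az":0,"dx":0,"dy":0,"dz":-4,"fingers":0.2},{"ax":0,"ay":0,"az":0,"dx":0,"dy":0,"dz":-7.6,"fingers":0.2},{"ax":0,"ay":0,"az":0,"dx":0,"dy":0,"dz":-7.6,"fingers":0.2}]'; python3 look.py pics/l2.png; python3 mv.py .579,-.2341,.17 .579,-.2341,.077
```

```text
time_s: 9.78
eef_pos: [0.48, 0.0005, 0.1715]
orientation: [-0.096, 3.136, -0.001]
ft_force: [-0.6, -0.1, -0.2]
opening: 0.0512
finger_force: 0.0
top [(np.int32(6), array([257.3, 160.5]), array([ 0.6137, -0.0291,  0.085 ]))] expected dot px for origin [257. 160.] tip [257.1 159.1]
scene [(np.int32(8), array([219.9, 199.1]), array([ 0.6151, -0.0254,  0.085 ]))] expected dot px for origin [219.5 198.3] tip [219.1 195.4]
t 9.88 p [0.4783 0.0006 0.1692] turn [-0.  0.  0.] f [-0.9  0.4 -0.3]
[ 0.579  -0.2341  0.17  ] [ -8.61 -24.04  -0.08]
[ 0.579  -0.2341  0.077 ] [ -8.61 -24.04   9.22]
```

```bash
python3 -m pendant '[{"ax":0,"ay":0,"az":0,"dx":-2,"dy":-10,"dz":-0.1,"fingers":0.2},{"ax":0,"ay":0,"az":0,"dx":-8.6,"dy":-24,"dz":-0.1,"fingers":0.2},{"ax":0,"ay":0,"az":0,"dx":-8.6,"dy":-24,"dz":-0.1,"fingers":0.2},{"ax":0,"ay":0,"az":0,"dx":-8.6,"dy":-24,"dz":-0.1,"fingers":0.2},{"ax":0,"ay":0,"az":0,"dx":-8.6,"dy":-24,"dz":-0.1,"fingers":0.2},{"ax":0,"ay":0,"az":0,"dx":-8.6,"dy":-24,"dz":-0.1,"fingers":0.2},{"ax":0,"ay":0,"az":0,"dx":-8.6,"dy":-24,"dz":-0.1,"fingers":0.2},{"ax":0,"ay":0,"az":0,"dx":-8.6,"dy":-24,"dz":5,"fingers":0.2},{"ax":0,"ay":0,"az":0,"dx":-8.6,"dy":-24,"dz":9.2,"fingers":0.2},{"ax":0,"ay":0,"az":0,"dx":-8.6,"dy":-24,"dz":9.2,"fingers":0.2},{"ax":0,"ay":0,"az":0,"dx":-8.6,"dy":-24,"dz":9.2,"fingers":-1},{"ax":0,"ay":0,"az":0,"dx":-8.6,"dy":-24,"dz":9.2,"fingers":-1},{"ax":0,"ay":0,"az":0,"dx":-8.6,"dy":-24,"dz":9.2,"fingers":-1},{"ax":0,"ay":0,"az":0,"dx":-8.6,"dy":-24,"dz":9.2,"fingers":-1}]' 30
```

```text
time_s: 11.62
eef_pos: [0.5802, -0.234, 0.0794]
orientation: [-0.096, 3.137, -0.002]
ft_force: [-0.1, 2.7, 8.3]
opening: 0.0213
finger_force: 34.1
```

Gripped. Slide back 80 mm: 7.4 cm, then small steps to the stop.

```bash
python3 -m pendant '[{"ax":0,"ay":0,"az":0,"dx":1.5,"dy":0,"dz":0,"fingers":-1},{"ax":0,"ay":0,"az":0,"dx":3,"dy":0,"dz":0,"fingers":-1},{"ax":0,"ay":0,"az":0,"dx":4.5,"dy":0,"dz":0,"fingers":-1},{"ax":0,"ay":0,"az":0,"dx":6,"dy":0,"dz":0,"fingers":-1},{"ax":0,"ay":0,"az":0,"dx":7.2,"dy":0,"dz":0,"fingers":-1},{"ax":0,"ay":0,"az":0,"dx":7.5,"dy":0,"dz":0,"fingers":-1},{"ax":0,"ay":0,"az":0,"dx":7.5,"dy":0,"dz":0,"fingers":-1}]'
```

```text
time_s: 12.5
eef_pos: [0.5051, -0.2389, 0.0794]
orientation: [-0.096, 3.137, -0.003]
ft_force: [-2.4, 0.6, 11.7]
opening: 0.0213
finger_force: 34.7
```

```bash
python3 -m pendant '[{"ax":0,"ay":0,"az":0,"dx":0.3,"dy":0,"dz":0,"fingers":-1},{"ax":0,"ay":0,"az":0,"dx":0.6,"dy":0,"dz":0,"fingers":-1},{"ax":0,"ay":0,"az":0,"dx":0.6,"dy":0,"dz":0,"fingers":-1}]'
```

```text
time_s: 12.88
eef_pos: [0.5007, -0.2393, 0.0794]
orientation: [-0.095, 3.135, -0.003]
ft_force: [9.4, 5.9, 4.9]
opening: 0.0215
finger_force: 33.8
```

```bash
python3 -m pendant '[{"ax":0,"ay":0,"az":0,"dx":0.4,"dy":0,"dz":0,"fingers":-1},{"ax":0,"ay":0,"az":0,"dx":0.4,"dy":0,"dz":0,"fingers":-1}]'
```

```text
time_s: 13.12
eef_pos: [0.4996, -0.2397, 0.0797]
orientation: [-0.095, 3.13, -0.005]
ft_force: [27.4, 13.0, -5.6]
opening: 0.0214
finger_force: 32.5
```

```bash
python3 -m pendant '[{"ax":0,"ay":0,"az":0,"dx":-0.3,"dy":0,"dz":0,"fingers":-1},{"ax":0,"ay":0,"az":0,"dx":-0.3,"dy":0,"dz":0,"fingers":0.2},{"ax":0,"ay":0,"az":0,"dx":-0.3,"dy":0,"dz":0,"fingers":0.2},{"ax":0,"ay":0,"az":0,"dx":-0.3,"dy":0,"dz":0,"fingers":0.2},{"ax":0,"ay":0,"az":0,"dx":-0.3,"dy":0,"dz":-5,"fingers":0.2},{"ax":0,"ay":0,"az":0,"dx":-0.3,"dy":0,"dz":-10,"fingers":0.2},{"ax":0,"ay":0,"az":0,"dx":-0.3,"dy":-8,"dz":-13,"fingers":0.2},{"ax":0,"ay":0,"az":0,"dx":-0.3,"dy":-12,"dz":-13,"fingers":0.2},{"ax":0,"ay":0,"az":0,"dx":-0.3,"dy":-12,"dz":-13,"fingers":0.2},{"ax":0,"ay":0,"az":0,"dx":-0.3,"dy":-12,"dz":-13,"fingers":0.2}]'; python3 look.py pics/l3.png; python3 - <<'E'
from plant import bot;from h import *
o=[]
for n,a in(("top",(145,215,225,325)),("scene",(110,200,165,275))):
    p=bot.snapshot(n);c=p["color"][a[0]:a[1],a[2]:a[3]];o.append(cv2.resize(c,(390,300),interpolation=cv2.INTER_CUBIC))
    print(n,[b for b in blobs(p,(3,140,100),(16,255,255),40) if b[1][1]>100])
    if n=="top":o[-1]=cv2.resize(p["color"][130:220,235:352],(390,300),interpolation=cv2.INTER_CUBIC)
cv2.imwrite("pics/fin.png",np.vstack([np.hstack(o),cv2.resize(cv2.imread("pics/l3.png"),(780,290))]))
E
```

```text
time_s: 14.38
eef_pos: [0.5038, -0.3583, 0.2068]
orientation: [0.095, -3.139, -0.001]
ft_force: [-0.1, 1.0, 0.3]
opening: 0.0514
finger_force: 0.0
top [(np.int32(5), array([257.6, 160.6]), array([ 0.6134, -0.03  ,  0.085 ]))] expected dot px for origin [257. 160.] tip [257.1 159.1]
scene [(np.int32(8), array([219.9, 199.1]), array([ 0.6151, -0.0254,  0.085 ]))] expected dot px for origin [219.5 198.3] tip [219.1 195.4]
top [(np.int32(89), array([333.4, 199.8]), array([330, 194,   8,  13], dtype=int32))]
scene [(np.int32(150), array([223.3, 138.8]), array([215, 132,  16,  15], dtype=int32))]
```

View pics/fin.png

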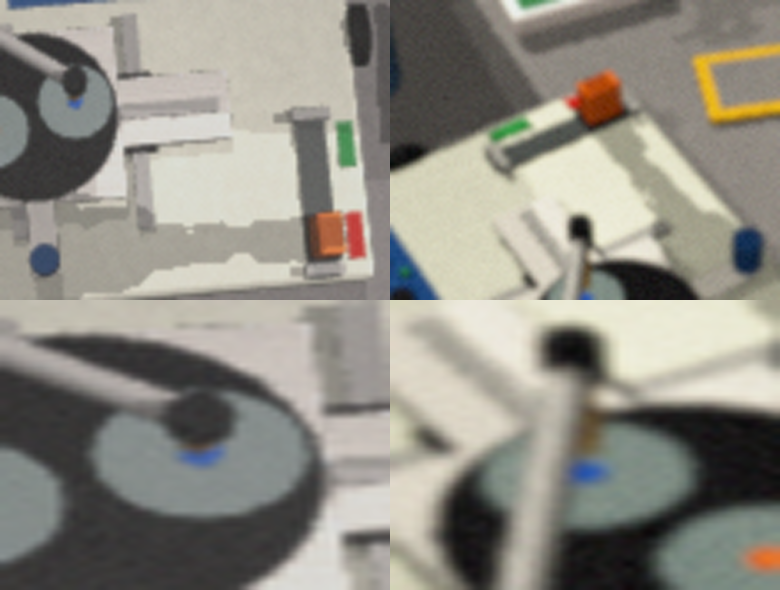

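The lock is against its near stop (327,235) beside the red pad, and the dot is still under the tip. Handing in.

```bash
python3 -c "
from plant import bot
print(bot.job_done())"
```

```text
the job is handed in; nothing more can be done
None
```

I slid the lock to its free stop, moved the carrier until the blue dot stood under the pointer (within about 1–2 mm in both camera views), slid the lock back to the red stop, and handed the job in at about 14.5 s; no verdict was returned.

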